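Pack the objective caddy and lock it with its shaft stack

ROBOT

A 7-joint arm with a two-finger parallel gripper is mounted at the origin on a cart in front of the work surface, level with it; the furniture and walls round the work are solid. World frame = base frame: x ahead of the robot, y to its left, z up, the work surface at z = 0. Lengths are in m, angles in rad, forces in N, time in s.
With the tool pointing down it reaches from about 0.375 to 0.925 m from the base axis. Payload 3.1 kg.
Tool frame: the origin (TCP) lies between the finger pads; the fingertips stand 19 mm ahead of it and the grasp point (between the pads) is the TCP; z points along the fingers, y is the line along which they close (so a half turn about z gives the same grasp; the last joint's range is limited). The gripper opens to 85 mm and grips with 20 to 120 N. Pads are 22 mm wide; open, the fingers measure 114 mm over their backs; the gripper's body (76 mm by 85 mm) begins 54 mm behind the grasp point. The pads swing forward as they close: fully open they stand 13 mm farther back than shut.
Start: joints at [1.135, 0.383, 0.044, 1.598, -0.018, 1.161, -0.05], TCP at [0.215, -0.613, 0.25] pointing down, gripper open.
Joint ranges: [-2.61, 2.61], [-0.41, 2.15], [-1.48, 1.57], [0, 2.5], [-1.57, 4.71], [0.05, 1.97], [-2.85, 2.85]. Speed limits (rad/s): [2.79, 2.79, 3.14, 3.14, 3.14, 3.14, 3.14].

INTERFACE

Orientations are given as a unit quaternion [x, y, z, w].
In Python, from bench import move_ptp, movel, move_j, move_gripper, pause, inverse_kinematics, read_camera, camera_params, MotionError, sign_off, look_for, tip_of, read_time_s, read_qpos, read_joint_vel, read_effort, read_eef_pos, read_tcp_rot, read_ft_force, read_ft_torque, read_finger_gap, read_grasp_force gives the robot as it stands. Calls block until the motion is done:
- move_ptp(position, orientation): joint-space move of the TCP to a pose.
- movel(position, orientation=None, speed=0.15): straight line of the TCP; orientation=None keeps the orientation; speed is the mean speed in m/s.
- move_j(angles): joint-space move.
- move_gripper(opening, effort=None): finger opening in m; effort is the grip in N (None keeps the last); returns when the fingers have stopped.
- pause(seconds).
- inverse_kinematics(position, orientation): joint angles nearest the present ones, or None.
- read_camera(name): name is "scene" or "top" or "wrist"; returns the picture (480x640x3 uint8, red, green, blue); there is no depth.
- camera_params(name): a dict with "K" (3x3 intrinsics, pixels), "camera_from_world" (4x4, takes a point from world to camera coordinates). Camera axes: x right, y down, z forward; pixel columns grow to the right and rows downward; lengths in m; the calibration is good to about 2 mm. A picture is of the moment at which its call begins: read the wrist's pose just before it. camera_params takes no time and is no camera call; for the wrist camera it gives the pose at the moment of the call.
A pose or a line that the arm cannot do raises MotionError and nothing moves.
- sign_off(): hands the job in; it is judged then, once.
Trained networks look in the newest picture that a camera, given by its name, has taken for a name from the list of things; names that differ only in an ending like _2 or _b are one class to them, and where a whole thing is asked for, a point or a joint stands for the part that bears it (a point fixed in the world has none). Each returns a list of dicts, best first, with "confidence" (0 to 1); they miss things now and then, are a little off and sometimes report something else, mostly with a low value. They report only what shows in the picture. A call takes as long as a camera call.
- look_for(camera, name): "at" ([column, row] in pixels, amid what is visible of it).
- tip_of(camera, name): "at" ([column, row] in pixels: a listed point, or the origin of a listed thing).
Readings, each from a call of its own:
- read_time_s(): time.
- read_qpos(): joint angles.
- read_joint_vel(): joint speeds.
- read_effort(): joint torques, N m.
- read_eef_pos(): TCP position.
- read_tcp_rot(): TCP orientation.
- read_ft_force(): force on the tool from outside, world axes, zero at the start.
- read_ft_torque(): the same for the moment, N m.
- read_finger_gap(): finger opening in m.
- read_grasp_force(): force on a finger pad.
Only numpy, scipy, OpenCV 4.12 (cv2) and the standard library are available. Lean on these libraries where they do the work, as an engineer would, in place of code of your own. Each camera call takes 0.05 s, during which the arm holds its last target. There are 200 camera calls.

TASK

Pack the spare objectives for transport: first slip the spacer sleeve over the shaft in the middle of the divided caddy, then stand every black-capped can on the table upright in a cell of its own. Then close the caddy by stacking onto the shaft, in this order, the large hold-down disc, the steel washer and, last, the black retainer cap, each pushed down until it rests on the part below. Leave the brown bottles and the small carton where they stand.

Things in the scene. Friction and masses are not known exactly. Their poses are not given: they have to be found in the camera images.
- caddy: white square tray fixed to the table, 116 mm wide outside (plus a flat lug on each x side), walls and floor 4 mm thick, wall tops 24 mm above the table. Two crossing 4 mm walls along its x and y axes, equally high, make 2 x 2 cells, each 52 mm square, centres at x, y = +-28 mm, floors 4 mm above its underside. Origin at the centre of the underside; z up
- shaft_tip (a point): top end, on the axis, of the upright steel shaft in the caddy's centre, 94 mm above the table (as are all heights here); the shaft is 12 mm thick, its last 8 mm a cone narrowing to 5 mm; it rises from a round boss 24 mm across whose top is flush with the walls at 24 mm
- sleeve: spacer sleeve: plain aluminium tube standing upright, 26 mm outside, 16 mm bore, 38 mm tall; origin at the centre of its underside, z along the bore. On the shaft it stands on the boss, underside at 24 mm
- disc: hold-down disc: flat grey plastic disc, 64 mm across, 12 mm thick, 16 mm bore in its centre; origin at the centre of its underside, z along the bore. On the shaft it lies on the sleeve (underside at 62 mm), just over the cans, whose tops are then at 58 mm
- washer: steel washer: 40 mm across, 8 mm thick, 16 mm bore; origin at the centre of its underside, z along the bore. On the shaft it lies on the disc (underside at 74 mm)
- retainer: retainer: black knurled round cap, 34 mm across, 28 mm tall, with a blind 16 mm bore 17 mm deep opening downwards; origin at the centre of its open underside, z up. It is simply pushed over the shaft's end until it rests on the washer (underside at 82 mm); no turning is needed
- can_a: can with a white body and a wider black screw cap, solid, standing upright: 38 mm across at the cap (upper 20 mm), 36 mm across the body, 54 mm tall; origin at the centre of its underside, z up. May be absent
- can_b: can with a white body and a wider black screw cap, solid, standing upright: 38 mm across at the cap (upper 20 mm), 36 mm across the body, 54 mm tall; origin at the centre of its underside, z up. May be absent
- can_c: can with a white body and a wider black screw cap, solid, standing upright: 38 mm across at the cap (upper 20 mm), 36 mm across the body, 54 mm tall; origin at the centre of its underside, z up. May be absent
- can_d: can with a white body and a wider black screw cap, solid, standing upright: 38 mm across at the cap (upper 20 mm), 36 mm across the body, 54 mm tall; origin at the centre of its underside, z up. May be absent
- oil_bottle: brown bottle with black cap, 28 mm across, 60 mm tall; bystander, to be left alone; origin at the centre of its underside
- filter_box: small blue carton, 42 x 50 x 20 mm; bystander, to be left alone; origin at the centre of its underside
- vial_a: brown vial with white cap, 27 mm across, 52 mm tall; bystander, to be left alone; origin at the centre of its underside

How it is judged:
On the way, in this order (a step that is already met when the one before it is completed fails the run):
1. the sleeve stands on the boss, over the shaft (horizontal distance between sleeve and shaft_tip below 0.006 m and z of sleeve in the frame of caddy between 0.02 and 0.028 m and angle between sleeve's own z axis and vertical below 0.12 rad), for 0.2 s.
2. every can present stands upright in a cell (x of can_a in the frame of caddy between -0.054 and 0.054 m and y of can_a in the frame of caddy between -0.054 and 0.054 m and z of can_a in the frame of caddy between 0 and 0.009 m and angle between each of can_a, can_b, can_c, can_d's own z axis and vertical below 0.1 rad and x of can_b in the frame of caddy between -0.054 and 0.054 m and y of can_b in the frame of caddy between -0.054 and 0.054 m and z of can_b in the frame of caddy between 0 and 0.009 m and x of can_c in the frame of caddy between -0.054 and 0.054 m and y of can_c in the frame of caddy between -0.054 and 0.054 m and z of can_c in the frame of caddy between 0 and 0.009 m and x of can_d in the frame of caddy between -0.054 and 0.054 m and y of can_d in the frame of caddy between -0.054 and 0.054 m and z of can_d in the frame of caddy between 0 and 0.009 m), for 0.2 s.
3. the disc lies on the sleeve (horizontal distance between disc and shaft_tip below 0.006 m and z of disc in the frame of caddy between 0.058 and 0.066 m and angle between disc's own z axis and vertical below 0.12 rad), for 0.2 s.
4. the washer lies on the disc (horizontal distance between washer and shaft_tip below 0.006 m and z of washer in the frame of caddy between 0.07 and 0.078 m and angle between washer's own z axis and vertical below 0.12 rad), for 0.2 s.
5. the retainer sits on the washer (horizontal distance between retainer and shaft_tip below 0.006 m and z of retainer in the frame of caddy between 0.078 and 0.086 m and angle between retainer's own z axis and vertical below 0.12 rad), for 0.2 s.
At the end, for the whole second after the job is handed in: Sleeve, disc, washer, retainer on the shaft in that order from below, each within 6 mm of its axis, 4 mm of its seated height and 0.12 rad of level; every can present on the floor of a cell of its own (5 mm in height, tilt under 0.1 rad); all at rest (all of step 1 and all of step 2 and all of step 3 and all of step 4 and all of step 5 and linear speed of each of sleeve, disc, washer, retainer, can_a, can_b, can_c, can_d below 0.02 m/s); the robot touches nothing.
It fails at once if a brown bottle or the small carton is shifted more than 60 mm (distance of any of oil_bottle, filter_box, vial_a from where it was at the start of the episode above 0.06 m).
Of can_a, can_b, can_c, can_d only 2 to 4 are there at a start; the rules pass over those that are not, and their reading is None.
At some moment in a run one of disc, washer, retainer may be knocked a few centimetres aside while the robot is not near it.
It also fails if it takes over 210 s, if anything falls off the work surface, if the arm or the gripper's body presses on something with over 40 N, if the wrist force passes 120 N, or if a joint passes its speed limit or range.

## Working session

There is one attempt and no reset: what is moved stays moved. The work goes in short steps, each a Python script; the robot and the scene stay as the last script left them, time stands still between calls to the robot, and variables do not carry over. Pictures are saved under pics/ and viewed, at most 14 in all, crops included, and the job is handed in when it is done.

```bash
mkdir -p pics; ls
cat > h.py <<'E'
import numpy as np, cv2
from bench import *
def snap(cam,fn=None):
    P=camera_params(cam); im=read_camera(cam)
    if fn: cv2.imwrite('pics/'+fn,cv2.cvtColor(im,cv2.COLOR_RGB2BGR))
    return im,P
def unproj(P,uv,z):
    T=np.array(P['camera_from_world']);K=np.array(P['K']);R=T[:3,:3];c=-R.T@T[:3,3]
    d=R.T@np.linalg.inv(K)@np.array([uv[0],uv[1],1.]);return c+d*(z-c[2])/d[2]
def proj(P,p):
    T=np.array(P['camera_from_world']);q=np.array(P['K'])@(T[:3,:3]@np.array(p)+T[:3,3]);return q[:2]/q[2]
E
python3 - <<'E'
from h import *
for c in ['scene','top']:
    im,P=snap(c,c+'0.png')
    T=np.array(P['camera_from_world']);print(c,-T[:3,:3].T@T[:3,3],P['K'][0][0])
    if c=='top':
        for n,z in [('caddy',0),('shaft_tip',.094),('sleeve',0),('disc',0),('washer',0),('retainer',0),('can_a',0),('oil_bottle',0),('filter_box',0),('vial_a',0)]:
            for d in tip_of(c,n)[:5]: print(n,d['at'],round(d['confidence'],2),unproj(P,d['at'],z).round(4))
print(read_tcp_rot(),read_qpos(),read_eef_pos(),read_time_s(),read_finger_gap())
E
```

```text
pics
scene [-0.11785413 -0.65055349  0.63828264] 455.22637651567544
top [ 0.14883444 -0.05113594  1.50761866] 602.1296087264247
caddy [341.2, 225.2] 0.57 [ 0.4636 -0.0979  0.    ]
shaft_tip [338.9, 212.3] 0.65 [ 0.4757 -0.0893  0.094 ]
shaft_tip [440.7, 218.5] 0.25 [ 0.4626 -0.3341  0.094 ]
sleeve [210.1, 208.6] 0.46 [0.5043 0.2393 0.    ]
sleeve [343.1, 211.9] 0.22 [ 0.4986 -0.1027  0.    ]
disc [170.1, 246.9] 0.97 [0.4035 0.3363 0.    ]
washer [400.2, 254.8] 0.73 [ 0.3884 -0.2475  0.    ]
can_a [244.3, 249.6] 0.8 [0.3982 0.1478 0.    ]
can_a [398.6, 214.8] 0.73 [ 0.4922 -0.2451  0.    ]
can_a [205.5, 248.2] 0.7 [0.401  0.2463 0.    ]
can_a [438.5, 255.7] 0.59 [ 0.3869 -0.3445  0.    ]
can_a [211.0, 214.6] 0.23 [0.4885 0.2363 0.    ]
oil_bottle [246.0, 213.2] 0.48 [0.4929 0.1466 0.    ]
filter_box [169.0, 212.1] 0.93 [0.4941 0.3444 0.    ]
vial_a [479.6, 219.5] 0.64 [ 0.4817 -0.4526  0.    ]
[9.85766139e-01 1.68122328e-01 3.04215974e-05 2.11597294e-05] [ 1.13519814  0.38286951  0.04386879  1.59787555 -0.01791621  1.16118479
 -0.04991793] [ 0.21546773 -0.61326982  0.25029977] 0.6 0.08515454829961237
```

View pics/top0.png

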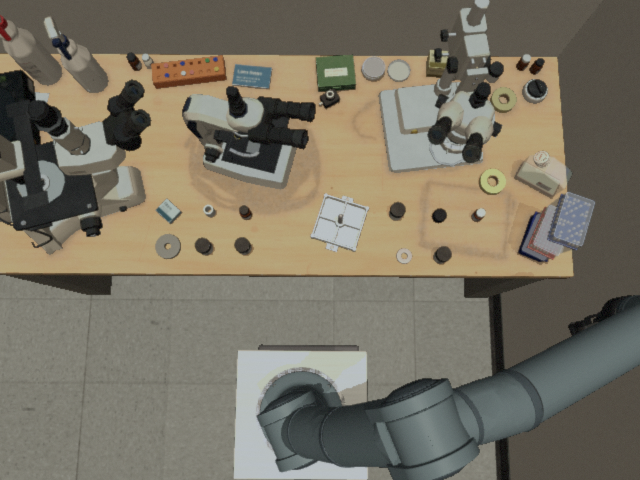

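View pics/scene0.png

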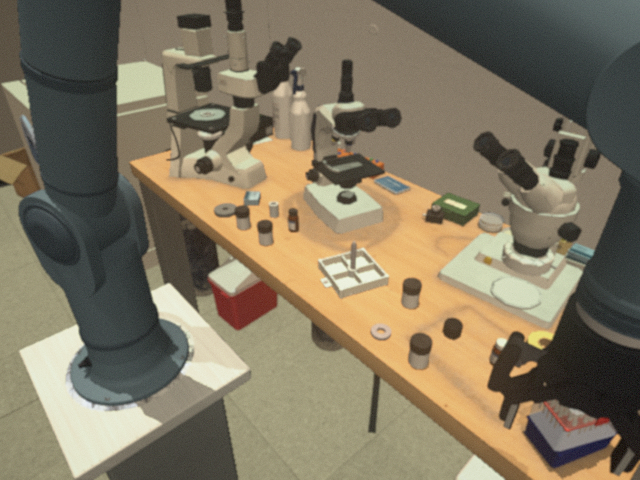

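The top picture shows the caddy at (341,224), turned about 15°, with the sleeve at (209,210) and the disc at (168,246). The cans are at (204,246), (243,246), (398,211) and (443,255). The washer is at (404,256), and the retainer is probably the capless black piece at (440,215). Next I take close looks with the wrist camera.

```bash
cat >> h.py <<'E'
def q(yaw): return [np.cos(yaw/2),np.sin(yaw/2),0,0]
def look(names,zs,n=4):
    im,P=snap('wrist');out={}
    for nm,z in zip(names,zs):
        out[nm]=[(round(d['confidence'],2),np.round(d['at'],0).tolist(),unproj(P,d['at'],z).round(4).tolist()) for d in tip_of('wrist',nm)[:n]]
    return out
E
python3 - <<'E'
from h import *
names=['caddy','shaft_tip','sleeve','disc','washer','retainer','can_a']
zs=[0,.094,0,0,0,0,0]
for i,(x,y) in enumerate([(.44,-.29),(.46,-.09),(.44,.24)]):
    move_ptp([x,y,.32],q(0)); 
    im,P=snap('wrist',f'w{i}.png'); T=np.array(P['camera_from_world']);print(i,read_time_s(),(-T[:3,:3].T@T[:3,3]).round(3),read_eef_pos().round(4))
    for nm,z in zip(names,zs):
        for d in tip_of('wrist',nm)[:4]: print(nm,round(d['confidence'],2),np.round(d['at']),unproj(P,d['at'],z).round(4))
a=[cv2.resize(cv2.imread(f'pics/w{i}.png'),(400,300)) for i in range(3)]
cv2.imwrite('pics/wm.png',np.vstack([np.hstack(a[:2]),np.hstack([a[2],a[2]*0])]))
E
```

```text
0 2.1333 [ 0.506 -0.292  0.443] [ 0.4391 -0.2916  0.3197]
caddy 0.91 [148. 177.] [ 0.4682 -0.0928  0.    ]
shaft_tip 0.84 [101. 184.] [ 0.4697 -0.0899  0.094 ]
washer 0.92 [287. 243.] [ 0.3874 -0.2527  0.    ]
retainer 0.62 [367. 158.] [ 0.489  -0.3476  0.    ]
can_a 0.92 [364. 247.] [ 0.3823 -0.3479  0.    ]
can_a 0.81 [268. 151.] [ 0.4975 -0.2342  0.    ]
1 3.35 [ 0.527 -0.092  0.443] [ 0.4599 -0.0926  0.32  ]
caddy 0.89 [319. 192.] [ 0.4713 -0.093   0.    ]
sleeve 0.9 [ 35. 169.] [0.498  0.2374 0.    ]
washer 0.76 [448. 263.] [ 0.3818 -0.2539  0.    ]
retainer 0.67 [532. 175.] [ 0.4899 -0.3421  0.    ]
can_a 0.89 [524. 263.] [ 0.3818 -0.3484  0.    ]
can_a 0.61 [121. 244.] [0.4077 0.1503 0.    ]
2 5.0 [0.508 0.238 0.443] [0.441  0.2379 0.3197]
caddy 0.71 [599. 177.] [ 0.4684 -0.0914  0.    ]
disc 0.72 [234. 229.] [0.4072 0.3406 0.    ]
can_a 0.79 [310. 229.] [0.4062 0.2478 0.    ]
can_a 0.75 [391. 228.] [0.4083 0.1502 0.    ]
```

View pics/wm.png

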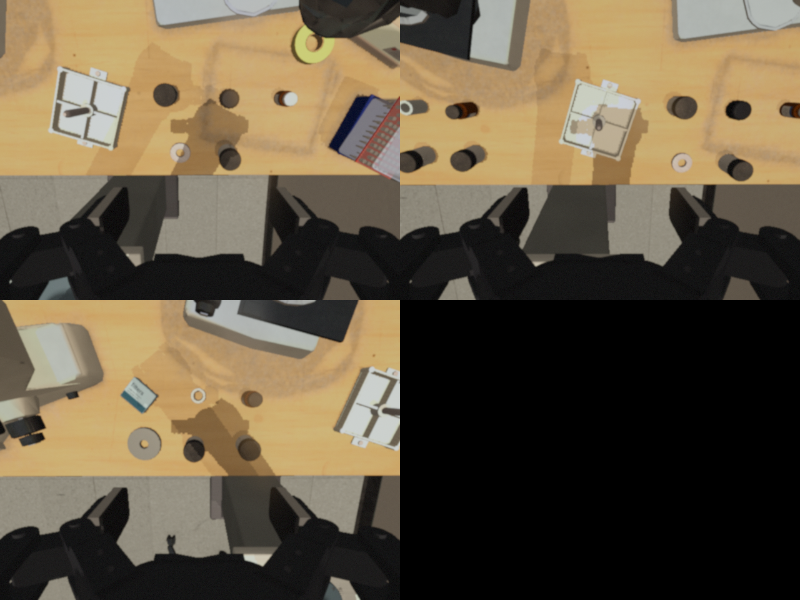

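The wrist views (640x480 pixels) agree with the networks to about 1 mm. The sleeve is at about (317,153) in w2, and the retainer is the short black cap at (367,158) in w0. Now I measure the caddy's yaw from w0 and fetch the sleeve.

```bash
cat >> h.py <<'E'
def fz(): return float(np.array(read_ft_force())[2])
def down(x,y,z0,z1,yaw,step=.002,lim=8):
    """straight down until contact; returns TCP z"""
    movel([x,y,z0],q(yaw)); pause(.1); f0=fz(); z=z0
    while z>z1+1e-6:
        z=max(z1,z-step); movel([x,y,z],q(yaw),.04)
        if abs(fz()-f0)>lim: break
    return float(read_eef_pos()[2])
def find(nm,z,near,r=.06):
    for k in range(3):
        im,P=snap('wrist')
        c=[(d['confidence'],unproj(P,d['at'],z)) for d in tip_of('wrist',nm)]
        c=[(a,p) for a,p in c if np.hypot(*(p[:2]-near))<r]
        if c: return max(c,key=lambda t:t[0])[1][:2]
    return None
E
python3 - <<'E'
from h import *
im=cv2.imread('pics/w0.png')[90:250,60:225]
m=((im.min(2)>125)&(im.max(2)-im.min(2)<60)).astype(np.uint8)
m=cv2.morphologyEx(m,cv2.MORPH_CLOSE,np.ones((25,25)))
m=cv2.morphologyEx(m,cv2.MORPH_OPEN,np.ones((45,45)) if 0 else cv2.getStructuringElement(2,(35,35)))
c=max(cv2.findContours(m,0,1)[0],key=cv2.contourArea); print(cv2.minAreaRect(c),cv2.contourArea(c))
v=im.copy(); cv2.drawContours(v,[cv2.boxPoints(cv2.minAreaRect(c)).astype(int)],-1,(0,0,255),1); cv2.imwrite('pics/c.png',cv2.resize(v,None,fx=3,fy=3))
im2,_=snap('wrist');print(tip_of('wrist','sleeve')[:2], look_for('wrist','sleeve')[:2])
s=np.array([.498,.238])
move_ptp([s[0]-.06,s[1],.16],q(0))
p=find('sleeve',0,s); _,P=snap('wrist','s.png'); print('sleeve',p,[ (d['confidence'],unproj(P,d['at'],.02)) for d in look_for('wrist','sleeve')[:2]])
move_ptp([.40,-.092,.2],q(0))
_,P=snap('wrist','cad.png')
for n,z in(('caddy',0),('shaft_tip',.094)): print(n,[(d['confidence'],unproj(P,d['at'],z)) for d in tip_of('wrist',n)[:2]])
cv2.imwrite('pics/sc.png',np.hstack([cv2.resize(cv2.imread('pics/'+f),(400,300)) for f in('s.png','cad.png')]))
E
```

```text
((78.81080627441406, 81.1351318359375), (110.80491638183594, 125.600830078125), 9.462322235107422) 11508.5
[{'at': [319.6, 149.0], 'confidence': 0.71}] [{'at': [326.2, 155.9], 'confidence': 0.66}]
sleeve [0.49817479 0.23685232] [(0.85, array([0.49014085, 0.23981756, 0.02      ]))]
caddy [(0.6, array([ 0.38711703, -0.25439711,  0.        ]))]
shaft_tip [(0.65, array([ 0.46943618, -0.09295879,  0.094     ]))]
```

View pics/c.png

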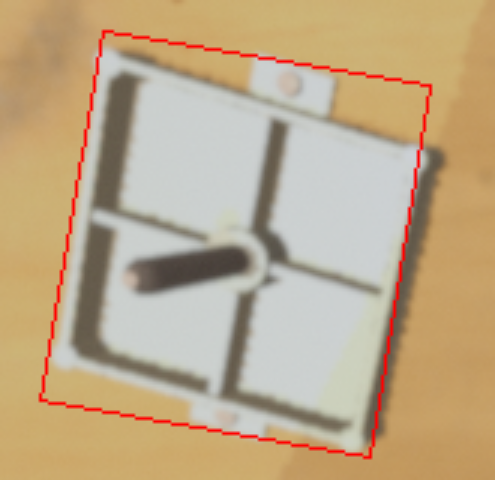

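View pics/sc.png

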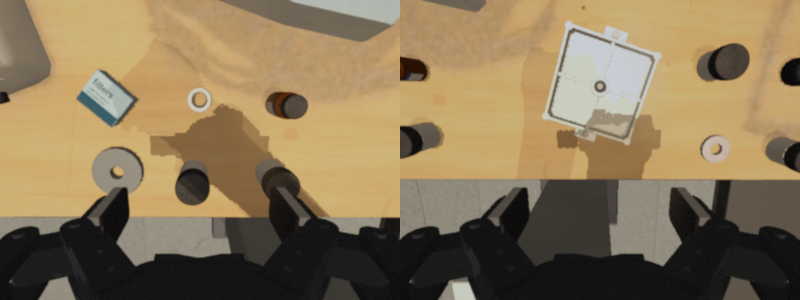

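Here the caddy's wall-top corners in cad.png are about (272,37), (416,86), (232,187) and (365,229). The boss and shaft are at (320,138), and nothing stands in the cells. I unproject those corners to get the yaw and centre, then move the sleeve.

Run:
```python
from h import *
P=camera_params('wrist')
C=np.array([unproj(P,u,.024)[:2] for u in ((272,37),(416,86),(365,229),(232,187))])
print(C.round(4),C.mean(0))
for a,b in((1,0),(2,3),(3,0),(2,1)):
    d=C[b]-C[a];print(np.hypot(*d),np.degrees(np.arctan2(d[1],d[0])))
# refine sleeve height: pick
s=np.array([.498,.2373])
move_gripper(.045,40)
move_ptp([*s,.14],q(0))
print('sl',find('sleeve',0,s))
movel([*s,.028],q(0)); move_gripper(.0,40); print('gap',read_finger_gap(),read_grasp_force())
movel([*s,.15],q(0)); print('gap',read_finger_gap(),fz(),read_time_s())
move_ptp([.4697,-.0915,.19],q(0))
_,P=snap('wrist','h.png'); print([(d['confidence'],unproj(P,d['at'],.094)) for d in tip_of('wrist','shaft_tip')[:2]])
```

```text
[[ 0.5413 -0.0567]
 [ 0.5087 -0.163 ]
 [ 0.3995 -0.1289]
 [ 0.4334 -0.0217]] [ 0.47071712 -0.09255214]
0.11116157846158341 72.95557782943438
0.1124174015953262 72.43803856335097
0.1134415098733197 -17.954425211693163
0.11444395180229905 -17.319991982849537
sl [0.49827414 0.23661652]
gap 0.025456709459388428 39.345053136348724
gap 0.025684933794260286 -0.4319338293953355 11.8667
[(0.9, array([ 0.47206281, -0.092169  ,  0.094     ]))]
```

View pics/h.png

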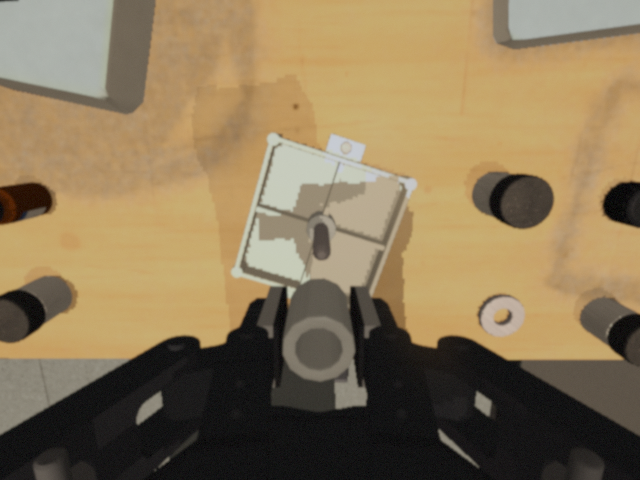

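The sleeve is held upright with its top ring centred at (319,345), and the shaft tip is at about (321,236), in line with it. I check the sleeve's offset in the hand and insert.

```bash
cat >> h.py <<'E'
S=np.array([.4708,-.0923]); PSI=-.305
E
python3 - <<'E'
from h import *
P=camera_params('wrist'); e=read_eef_pos(); print(e, unproj(P,(319,345),e[2]+.010))
z=down(*S,.095+.028,.051,0,step=.004,lim=10)
print(z,read_ft_force(),read_finger_gap())
E
```

```text
[ 0.47016969 -0.08953719  0.18999819] [ 0.47115684 -0.08987422  0.19999819]
0.05282964726866636 [-4.29187177  0.19877291 15.28118537] 0.025356454038414074
```

Run:
```python
from h import *
e=read_eef_pos(); print(e)
move_gripper(.045); movel([e[0],e[1],.16],speed=.15)
move_ptp([.41,-.092,.2],q(0)); pause(.2); print(read_eef_pos())
_,P=snap('wrist','s2.png')
for n,z in(('sleeve',.024),('shaft_tip',.094),('caddy',0)): print(n,[(d['confidence'],unproj(P,d['at'],z)) for d in tip_of('wrist',n)[:3]])
im=cv2.imread('pics/s2.png');cv2.imwrite('pics/s2c.png',cv2.resize(im[20:260,180:460],(560,480)))
```

```text
[ 0.47161685 -0.09235871  0.05282965]
[ 0.4103962  -0.09166756  0.19947622]
sleeve [(0.78, array([ 0.46980782, -0.09141408,  0.024     ]))]
shaft_tip [(0.75, array([ 0.46942638, -0.09126411,  0.094     ]))]
caddy [(0.69, array([ 0.4721164, -0.0940398,  0.       ]))]
```

View pics/s2c.png

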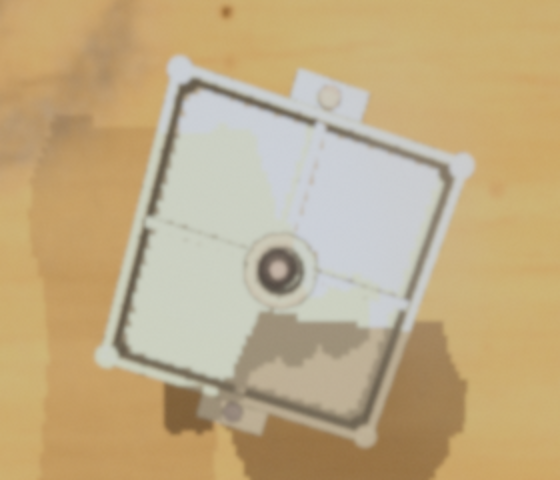

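The sleeve stands around the shaft, concentric with it at (278,268) in the crop. Now the cans, one first as a check.

```bash
cat >> h.py <<'E'
def pick(nm,near,ztcp,gap,eff=40,zh=.15,yaw=0.):
    move_gripper(gap,eff); move_ptp([*near,zh],q(yaw)); pause(.15)
    p=find(nm,0,near,.045); print(nm,'at',p)
    if p is None: raise SystemExit('not seen')
    movel([*p,zh],q(yaw)); movel([*p,ztcp],q(yaw),.15); move_gripper(0,eff); pause(.1)
    g=read_finger_gap(); movel([*p,.17],q(yaw)); print('gap',round(g,4),round(read_finger_gap(),4)); return p
def can(near,k):
    pick('can_a',np.array(near),.044,.058)
    a=PSI+k*np.pi/4; t=S+.0445*np.array([np.cos(a),np.sin(a)]); yaw=(a+np.pi/2)%np.pi-np.pi/2
    move_ptp([*t,.175],q(yaw)); pause(.15)
    z=down(*t,.056,.046,yaw,.002,10); print('z',round(z,4),read_eef_pos().round(4),t.round(4))
    move_gripper(.052); movel([*t,.17],q(yaw)); print('t',read_time_s())
E
python3 - <<'E'
from h import *
can((.4975,-.2342),-1)
move_ptp([.44,-.25,.3],q(0)); snap('wrist','c1.png')
E
```

```text
can_a at [ 0.49841661 -0.23479496]
gap 0.0376 0.0374
z 0.0494 [ 0.4916 -0.1318  0.0494] [ 0.4914 -0.1318]
t 28.6917
```

View pics/c1.png

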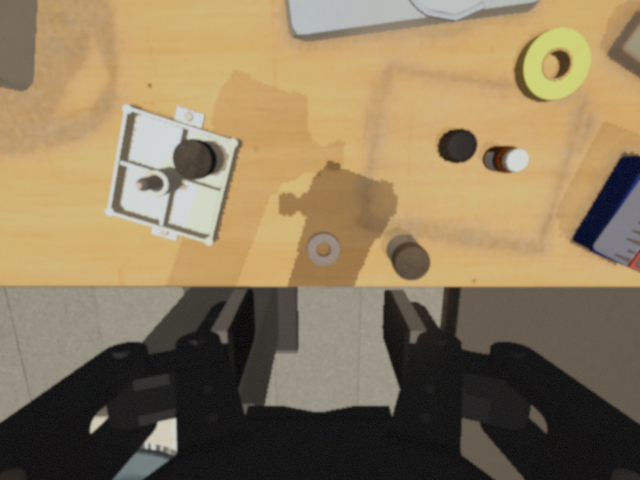

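The first can stands in the upper right cell, at (193,158). The retainer has been knocked aside, towards the vial: it is now at (458,145), next to the vial at (510,158). I continue with the other cans.

Run:
```python
from h import *
can((.382,-.348),-3)
can((.408,.150),3)
can((.4065,.248),1)
move_ptp([.40,-.092,.25],q(0)); pause(.2); _,P=snap('wrist','c4.png')
print([(d['confidence'],unproj(P,d['at'],.004).round(4)) for d in tip_of('wrist','can_a')])
```

```text
can_a at [ 0.38582697 -0.34676068]
gap 0.0377 0.0373
z 0.0493 [ 0.4317 -0.1127  0.0493] [ 0.4313 -0.1129]
t 38.2083
can_a at [0.40606474 0.15129711]
gap 0.037 0.0374
z 0.049 [ 0.4507 -0.0529  0.049 ] [ 0.4502 -0.0528]
t 46.95
can_a at [0.40322322 0.24823657]
gap 0.0374 0.0372
z 0.0491 [ 0.5108 -0.0717  0.0491] [ 0.5103 -0.0717]
t 56.0917
[(0.9, array([ 0.4516, -0.0501,  0.004 ])), (0.9, array([ 0.432 , -0.1156,  0.004 ])), (0.77, array([ 0.4926, -0.1232,  0.004 ])), (0.53, array([ 0.4728, -0.0907,  0.004 ]))]
```

View pics/c4.png

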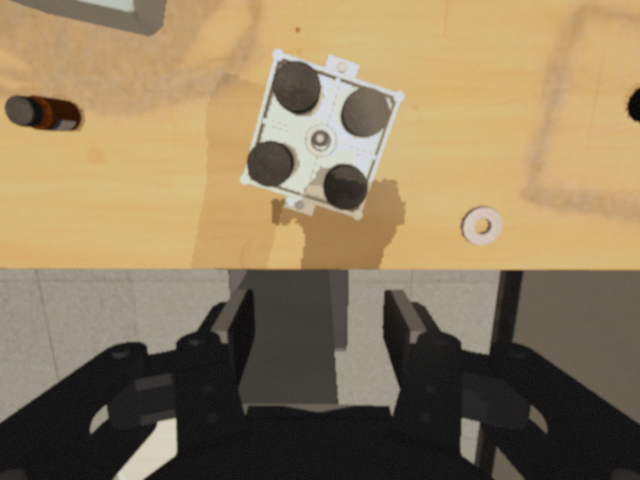

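All four cans stand in their own cells. The washer is at (482,226). Next comes the disc, gripped low and set down with the fingers along the caddy's y axis.

```bash
cat >> h.py <<'E'
def stack(zg,zseat,gap,yaw,z0,name):
    move_ptp([*S,.2],q(yaw)); pause(.15); snap('wrist',name+'_h.png')
    z=down(*S,z0,zg+zseat-.003,yaw,.003,9); e=read_eef_pos(); print('seat z-err',round(z-zg-zseat,4),e.round(4),np.array(read_ft_force()).round(1),read_finger_gap())
    if abs(z-zg-zseat)>.004: raise SystemExit('jam')
    move_gripper(gap); movel([*e[:2],.2],q(yaw))
    move_ptp([.40,-.092,.25],q(0)); pause(.15); snap('wrist',name+'_d.png'); print(read_time_s())
E
python3 - <<'E'
from h import *
n=np.array([.4072,.3406]); move_gripper(.078,50)
move_ptp([*n,.15],q(0)); pause(.2); p=find('disc',0,n,.06); print(p)
z=down(*p,.03,.0165,0,.003,5); f=fz(); move_gripper(0,50); pause(.1); zg=read_eef_pos()[2]
print(z,zg,f,fz(),read_finger_gap()); movel([*p,.2],q(0)); print(read_finger_gap())
stack(zg,.062,.074,PSI,.094+zg+.006,'disc')
a=[cv2.resize(cv2.imread(f'pics/disc_{k}.png'),(400,300)) for k in 'hd'];cv2.imwrite('pics/dm.png',np.hstack(a))
E
```

```text
[0.40811364 0.34234711]
0.016432031810825382 0.017325086479081365 -0.6886435517901767 5.579324342628064 0.06098962518835474
0.06091914772218711
seat z-err -0.0001 [ 0.4727 -0.0925  0.0792] [-4.4 -0.9 19.5] 0.06106282091104416
71.5833
```

```bash
ls pics
```

```text
c.png
c1.png
c4.png
cad.png
disc_d.png
disc_h.png
dm.png
h.png
s.png
s2.png
s2c.png
sc.png
scene0.png
top0.png
w0.png
w1.png
w2.png
wm.png
```

View pics/dm.png

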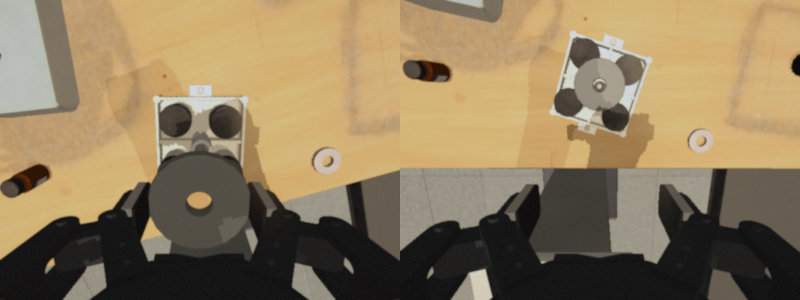

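The disc lies flat around the shaft, over the sleeve. Next the washer.

Run:
```python
from h import *
n=np.array([.387,-.2535]); move_gripper(.052,50)
move_ptp([*n,.15],q(0)); pause(.2); p=find('washer',0,n,.06); print(p)
z=down(*p,.03,.021,0,.003,5); f=fz(); move_gripper(0,50); pause(.1); zg=read_eef_pos()[2]
print(z,zg,f,fz(),read_finger_gap()); movel([*p,.2],q(0)); print(read_finger_gap())
if read_finger_gap()<.03: raise SystemExit('missed')
stack(zg,.074,.05,0,.094+zg+.006,'wash')
move_ptp([.42,-.33,.25],q(0)); pause(.2); _,P=snap('wrist','ret.png')
for n in('retainer','vial_a'):print(n,[(d['confidence'],unproj(P,d['at'],0).round(4)) for d in tip_of('wrist',n)[:3]])
a=[cv2.resize(cv2.imread(f'pics/{k}.png'),(400,300)) for k in ('wash_h','wash_d','ret')];cv2.imwrite('pics/dm2.png',np.vstack([np.hstack(a[:2]),np.hstack([a[2],a[2]*0])]))
```

```text
[ 0.38763835 -0.25530021]
0.0207281314049816 0.02154677033835692 1.0363675224729219 4.851441550187794 0.0363480964603301
0.03637958827139209
seat z-err -0.0003 [ 0.4722 -0.0923  0.0952] [-6.7 -0.5 19.4] 0.03652102548396826
82.6
retainer [(0.75, array([ 0.5029, -0.393 ,  0.    ]))]
vial_a []
```

View pics/dm2.png

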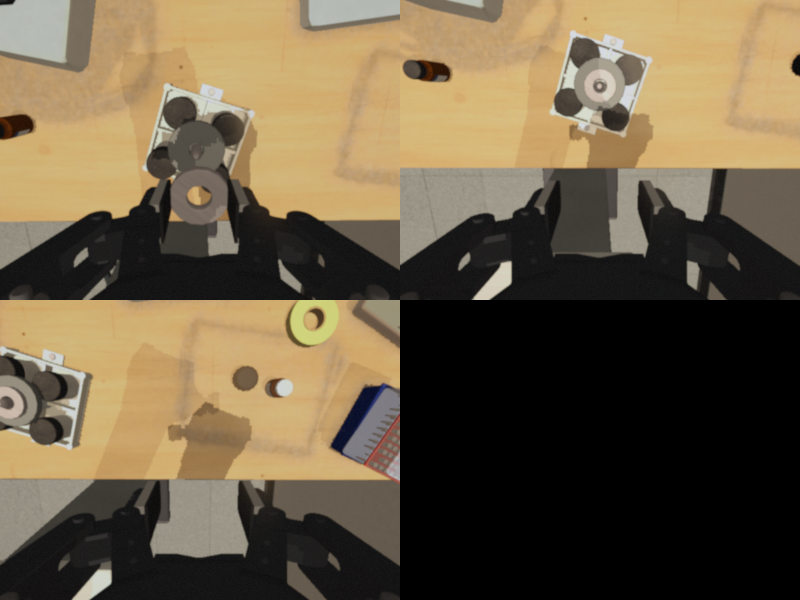

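The washer lies concentric on the disc. The retainer is at (392,125) in ret.png, with the vial at (448,140) to its right, so I grip it along x, clear of the vial.

Run:
```python
from h import *
n=np.array([.5029,-.393]); yw=np.pi/2; move_gripper(.05,50)
move_ptp([*n,.16],q(yw)); pause(.2); p=find('retainer',0,n,.04); print(p,read_eef_pos())
if p is None: p=n
z=down(*p,.04,.024,yw,.004,5); move_gripper(0,50); pause(.1); zg=read_eef_pos()[2]
print(z,zg,fz(),read_finger_gap()); movel([*p,.2],q(yw)); print(read_finger_gap())
if read_finger_gap()<.025: raise SystemExit('missed')
stack(zg,.082,.046,0,.094+zg+.006,'ret')
a=[cv2.resize(cv2.imread(f'pics/{k}.png'),(400,300)) for k in ('ret_h','ret_d')];cv2.imwrite('pics/dm3.png',np.hstack(a))
```

```text
[ 0.50378071 -0.39456181] [ 0.50289021 -0.39306229  0.16049812]
0.023581656642849464 0.024284912795312513 1.1990412791606309 0.03223781579518855
0.03188289426731485
seat z-err -0.0004 [ 0.472  -0.0922  0.1058] [-5.   1.  17.6] 0.03175104037602985
95.425
```

View pics/dm3.png

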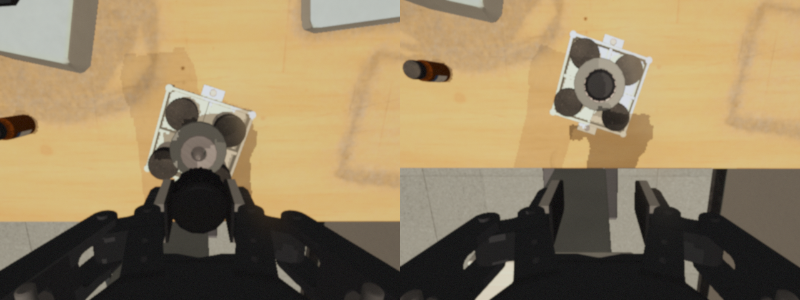

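The retainer sits centred on the washer and the cans still stand in their cells. I hand the job in.

```bash
python3 -c "
from bench import *
pause(.5); print(sign_off(), read_time_s())"
```

```text
the job is handed in; nothing more can be done
the job is handed in; nothing more can be done
```

The job is handed in at about 96 s: the sleeve is on the shaft, all four cans stand in cells of their own, and the disc, washer and retainer are stacked on top; the bottles and carton were not touched, and the judge's verdict was not shown.

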